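# Open the childproof tablet jar to descale the kettle

### The job

The kettle is to be descaled: open the jar of descaling tablets. Its cap is a childproof push-and-turn cap: press it down firmly, turn it counter-clockwise while pressed until it comes free, then lift it straight up and finish while still holding it level in the gripper, 5 to 10 cm clear above the open mouth, so that the dust in it falls back into the jar. The jar stays standing where it is, and nothing else is moved.

Things in the scene. Friction and masses are not known exactly. Their poses are not given: they have to be found in the camera images.
- jar: loose round amber plastic jar of white tablets, blank paper label, 0.35 to 0.7 kg; body 68 mm in diameter and 74 mm high, then a shoulder up to 90 mm, then the neck, 30 mm in diameter. Origin: centre of its underside, z up; yaw arbitrary. Its neck has three lugs with notches in which the cap's lugs sit; while locked, the x axes of jar and cap agree within 5 degrees
- cap: white ribbed round cap on the jar, two moulded arrows on top; 50 mm in diameter, 30 mm high, 40 g. Origin: centre of its lower edge, z up, 100 mm above the worktop when on the jar. Pressed down, it turns counter-clockwise seen from above and is free to lift from 40 to 80 degrees (aim at 60); farther on it meets a stop. Unpressed, it stays locked and takes the jar along when turned or pulled
- cap_top (a point): centre of the cap's flat top, 130 mm above the worktop when on the jar; the cap is gripped from above round its ribbed side. There it stands 14 mm clear above the jar's shoulder, so fingertips may reach 22 mm below the top; lifting it 14 mm takes it off the neck
- cap_liner (a joint): how far the sprung sealing disc in the cap is pushed up into it (m): 0 with the cap on the jar untouched, -0.003 with the cap off. It grows as the cap is pressed down: the spring holds with 5 N and rises 1 N per mm; the cap must go down more than 4 mm (9 N) to turn, and meets a firm stop at 6.5 mm (11.5 N)
- jar_mouth (a point): centre of the jar's mouth at its rim, 114 mm above the underside; the hole is 24 mm wide
- kettle: white electric kettle with its lid open, on its black power base behind the jar; 160 mm in diameter, 221 mm high, standing on the 20 mm base. Origin: on the underside, 27 mm from the centre of its round body towards the handle (the handle side is -y); not to be moved
- mug: tall green and white mug, 78 mm wide, 101 mm high, 116 mm long with its handle; origin: underside, midway along that length; not to be moved
- salt_shaker: glass shaker with a black cap, 41 mm in diameter, 85 mm high; origin: centre of its underside; not to be moved
- spoon: steel spoon lying flat, 190 mm long; origin: under its centre; not to be moved

How it is judged:
By the outcome, as a careful person would: the job done as asked, in the order asked, and still so for the second after the job is handed in, while the arm keeps its last pose, push and grip.
It also fails if it takes over 38 s, if anything falls off the work surface, if the arm or the gripper's body presses on something with over 40 N, if the wrist force passes 120 N, or if a joint passes its speed limit or range.

### The arm

A 6-joint arm with a two-finger parallel gripper is mounted at the origin on a cart in front of the work surface, level with it; the furniture and walls round the work are solid. World frame = base frame: x ahead of the robot, y to its left, z up, the work surface at z = 0. Lengths are in m, angles in rad, forces in N, time in s.
With the tool pointing down it reaches from about 0.375 to 0.825 m from the base axis. Payload 5.5 kg.
Tool frame: the origin (TCP) lies between the finger pads; the fingertips stand 17 mm ahead of it and the grasp point (between the pads) lies 2 mm behind it; z points along the fingers, y is the line along which they close (so a half turn about z gives the same grasp; the last joint's range is limited). The gripper opens to 85 mm and grips with 20 to 120 N. Pads are 22 mm wide; open, the fingers measure 114 mm over their backs; the gripper's body (76 mm by 85 mm) begins 54 mm behind the grasp point. The pads swing forward as they close: fully open they stand 13 mm farther back than shut.
Start: joints at [-1.206, 0.314, -0.047, 1.21, 0, 1.571], TCP at [0.214, -0.561, 0.248] pointing down, gripper open.
Joint ranges: [-2.67, 2.67], [-0.69, 1.73], [-1.03, 1.25], [-2.08, 2.16], [-1.42, 1.45], [-3.14, 3.14]. Speed limits (rad/s): [2.39, 2.39, 3.01, 3.14, 3.14, 3.14].

### API

Orientations are given as a 3x3 rotation matrix whose columns are the frame's x, y, z axes.
In Python, from workcell import bot, claw, vision, sign_off gives the robot as it stands. Calls block until the motion is done:
- bot.move_pose(position, orientation): joint-space move of the TCP to a pose.
- bot.line_to(position, rot=None, velocity=0.15, guard=None): straight line of the TCP; rot=None keeps the orientation; velocity is the mean speed in m/s. With guard (N) it stops when the force on the tool has changed by that much, and returns True; else False.
- bot.set_joints(angles): joint-space move.
- claw.gripper_open() and claw.clamp(effort=None): open the fingers fully, or close them until they stop; effort is the grip in N (None keeps the last).
- bot.hold(seconds).
- bot.ik(position, orientation): joint angles nearest the present ones, or None.
- bot.get_state(): the state.
- vision.get_image(name): name is "scene" or "side" or "wrist"; returns a dict with "pixels" (384x512x3 uint8, blue, green, red), "z_map" (384x512 float32, m along the optical axis (not along the pixel's ray), 0 where there is no reading), "fx", "fy", "cx", "cy" (pixels), "eye" and "orientation" of the camera in the world. Camera axes: x right, y up, looking along -z (the intrinsics and any distortion apply to the point x, -y, -z); pixel columns grow to the right and rows downward; lengths in m; the calibration is good to about 2 mm. A picture is of the moment at which its call begins.
A pose or a line that the arm cannot do raises bot.Unreachable and nothing moves.
- sign_off(): hands the job in; it is judged then, once.
The state is a dict: "clock": time; "joint_positions": joint angles; "qvel": joint speeds; "joint_torque": joint torques, N m; "position": TCP position; "tcp_rot": TCP orientation; "wrist_force": force on the tool from outside, world axes, zero at the start; "wrist_torque": the same for the moment, N m; "width": opening from 0.0 (shut) to 1.0 (fully open); "finger_force": force on a finger pad.
Only numpy, scipy, OpenCV 4.12 (cv2) and the standard library are available. Lean on these libraries where they do the work, as an engineer would, in place of code of your own. Each camera call takes 0.05 s, during which the arm holds its last target. There are 200 camera calls.

## Working session

There is one attempt and no reset: what is moved stays moved. The work goes in short steps, each a Python script; the robot and the scene stay as the last script left them, time stands still between calls to the robot, and variables do not carry over. Pictures are saved under pics/ and viewed, at most 10 in all, crops included, and the job is handed in when it is done.

```bash
ls; mkdir -p pics; python3 - <<'E'
from workcell import bot,claw,vision
import cv2,numpy as np,pickle
d={}
for n in("scene","side"):
    d[n]=vision.get_image(n); print(n,[d[n][k] for k in("fx","cx","cy","eye")],np.round(d[n]["orientation"],3).tolist(), [k for k in d[n]])
pickle.dump(d,open("a.pkl","wb"))
cv2.imwrite("pics/a.png",cv2.resize(np.vstack([d["scene"]["pixels"],d["side"]["pixels"]]),(400,600)))
cv2.imwrite("pics/scene.png",d["scene"]["pixels"]);cv2.imwrite("pics/side.png",d["side"]["pixels"])
print(bot.get_state())
E
```

```text
pics
scene [364.9088771631078, 260.4143852792706, 191.64716450081428, array([-0.07048109,  0.92215641,  0.59701862])] [[-0.793, 0.275, -0.544], [-0.609, -0.325, 0.723], [0.022, 0.905, 0.425]] ['pixels', 'z_map', 'fx', 'fy', 'cx', 'cy', 'eye', 'orientation']
side [452.5197722136937, 252.70172128534233, 188.65863042261492, array([-0.63042603,  0.27089687,  1.23146418])] [[-0.133, 0.684, -0.717], [-0.991, -0.094, 0.094], [-0.004, 0.723, 0.691]] ['pixels', 'z_map', 'fx', 'fy', 'cx', 'cy', 'eye', 'orientation']
{'clock': 0.1, 'joint_positions': array([-1.20602717e+00,  3.14168556e-01, -4.79622905e-02,  1.21020799e+00,
       -5.26415620e-06,  1.57082356e+00]), 'qvel': array([-0.00121575, -0.00072969,  0.00197576,  0.00054363, -0.00117058,
        0.00193626]), 'joint_torque': array([-5.37759606e-04, -5.40765166e+01,  3.40542483e+01,  1.11473558e-02,
        3.37643496e-05, -2.83795532e-05]), 'position': array([ 0.21386389, -0.56006661,  0.24752019]), 'tcp_rot': array([[ 9.34215847e-01,  3.56707784e-01, -5.55181934e-04],
       [ 3.56708216e-01, -9.34214738e-01,  1.43914153e-03],
       [-5.30615765e-06, -1.54250678e-03, -9.99998810e-01]]), 'wrist_force': array([ 0.37578449, -0.00583265, -0.30230781]), 'wrist_torque': array([ 0.02522886,  0.01536964, -0.01542119]), 'finger_force': 0.0, 'width': 0.9996998613898819}
```

View pics/scene.png

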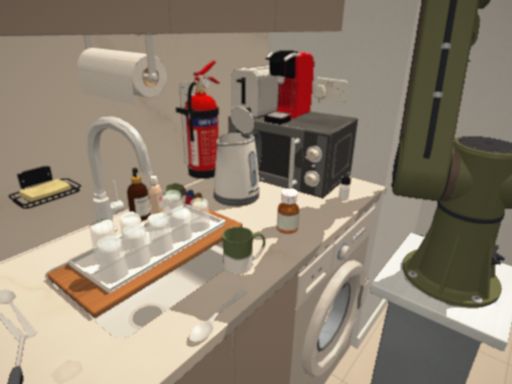

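View pics/side.png

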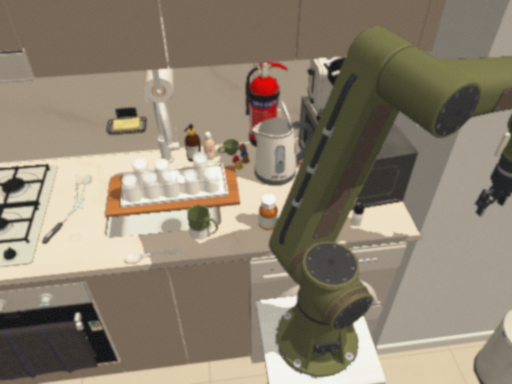

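The scene view shows the jar's cap at about (290,195), the kettle at (237,165), the mug at (240,248) and the shaker at (345,188). In the side view the cap is at (268,200), the kettle at (275,150), the mug at (200,220) and the shaker at (358,213).

```bash
cat > h.py <<'E'
import numpy as np,cv2
def ray(d,u,v):
    r=np.stack([(np.asarray(u)-d["cx"])/d["fx"],-(np.asarray(v)-d["cy"])/d["fy"],-np.ones(np.shape(u))],-1)
    return r@d["orientation"].T
def pts(d,u,v):
    u,v=np.asarray(u),np.asarray(v)
    return d["eye"]+ray(d,u,v)*d["z_map"][v,u][...,None]
def tri(d1,p1,d2,p2):
    a,b=ray(d1,*p1),ray(d2,*p2)
    s=np.linalg.lstsq(np.stack([a,-b],1),d2["eye"]-d1["eye"],rcond=None)[0]
    A,B=d1["eye"]+a*s[0],d2["eye"]+b*s[1]
    return (A+B)/2,np.linalg.norm(A-B)
E
python3 - <<'E'
import pickle; from h import *
d=pickle.load(open("a.pkl","rb"))
for n,(u0,v0,u1,v1) in {"scene":(272,180,310,240),"side":(252,188,284,232)}.items():
    c=d[n]; vv,uu=np.mgrid[v0:v1,u0:u1]; P=pts(c,uu.ravel(),vv.ravel()); 
    hsv=cv2.cvtColor(c["pixels"],cv2.COLOR_BGR2HSV)[v0:v1,u0:u1].reshape(-1,3)
    top=(P[:,2]>.1)&(P[:,2]<.15); 
    print(n,top.sum(),P[top].min(0),P[top].max(0),np.median(P[top],0), "px",uu.ravel()[top].min(),uu.ravel()[top].max(),vv.ravel()[top].min(),vv.ravel()[top].max())
    t=P[(P[:,2]>.122)&(P[:,2]<.14)]; print(" toppts",t.mean(0))
# all points near the workspace, by height layers
for n in d:
    c=d[n]; vv,uu=np.mgrid[0:384,0:512]; P=pts(c,uu.ravel(),vv.ravel())
    for nm,(a,b,e,f) in {"kettle":(212,100,262,205),"mug":(220,225,268,275),"shaker":(338,175,354,202)}.items() if n=="scene" else {"kettle":(248,98,302,184),"mug":(184,202,218,242),"shaker":(350,200,366,226)}.items():
        m=(uu.ravel()>=a)&(uu.ravel()<e)&(vv.ravel()>=b)&(vv.ravel()<f)&(P[:,2]>.03)&(P[:,0]>.3)&(P[:,0]<.9)
        print(n,nm,m.sum(),np.percentile(P[m],[3,97],axis=0).round(3).tolist())
out=[cv2.resize(d["scene"]["pixels"][130:270,200:360],None,fx=2.5,fy=2.5,interpolation=2),cv2.resize(d["side"]["pixels"][120:260,220:380],None,fx=2.5,fy=2.5,interpolation=2)]
cv2.imwrite("pics/crop.png",np.hstack(out))
E
```

```text
scene 225 [0.43502807 0.05026151 0.10097911] [0.48255255 0.09834259 0.13343919] [0.45354104 0.08554902 0.12468793] px 281 297 189 203
 toppts [0.45650789 0.07810265 0.12945811]
side 188 [0.43400275 0.05098691 0.10056441] [0.48543835 0.10001362 0.13591691] [0.45234762 0.07687758 0.12581648] px 261 275 194 208
 toppts [0.45848111 0.07596069 0.12751879]
scene kettle 4382 [[0.658, -0.156, 0.04], [0.861, 0.078, 0.32]]
scene mug 1187 [[0.414, 0.264, 0.033], [0.49, 0.356, 0.102]]
scene shaker 213 [[0.402, -0.33, 0.031], [0.478, -0.226, 0.087]]
side kettle 3396 [[0.658, -0.121, 0.04], [0.863, 0.086, 0.294]]
side mug 621 [[0.413, 0.265, 0.033], [0.492, 0.356, 0.101]]
side shaker 231 [[0.402, -0.286, 0.032], [0.477, -0.224, 0.086]]
```

View pics/crop.png

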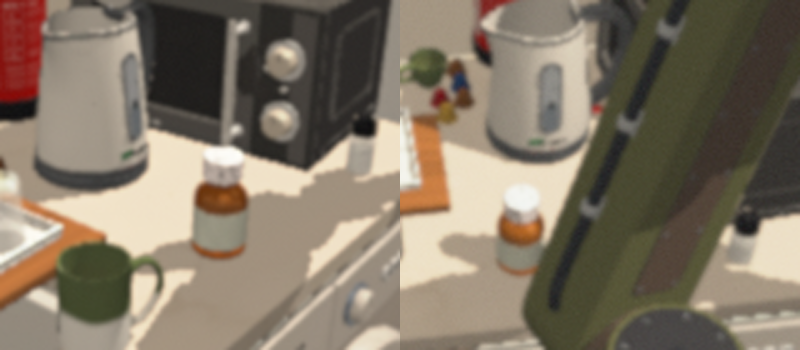

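The crop shows the jar standing clear: nothing is within about 0.15 m of the cap. Both views agree on a cap top of about (0.458, 0.077, 0.129), against 0.130 expected. Next I'll retract, swing over, and refine the measurement with the wrist camera.

```bash
cat >> h.py <<'E'
def R(deg):
    a=np.radians(deg);c,s=np.cos(a),np.sin(a)
    return np.array([[-s,c,0],[c,s,0],[0,0,-1.]])
E
python3 - <<'E'
from workcell import bot,claw,vision
from h import *; import pickle
p=[.458,.077,.27]
for a in range(-180,180,30):
    q=bot.ik(p,R(a)); print(a,None if q is None else q.round(2))
bot.move_pose([.15,-.40,.30],R(-69))
bot.move_pose([.43,.077,.29],R(-90+10))
w={}
w["a"]=vision.get_image("wrist"); bot.line_to([.40,.11,.27]); w["b"]=vision.get_image("wrist")
pickle.dump(w,open("w.pkl","wb"))
for k in w: print(w[k]["eye"],w[k]["orientation"].round(3).tolist(),w[k]["fx"])
s=bot.get_state();print(s["clock"],s["position"],s["joint_positions"].round(2))
cv2.imwrite("pics/w.png",cv2.resize(np.hstack([w[k]["pixels"] for k in w]),(800,300)))
E
```

```text
-180 [ 0.17  0.05 -0.32  1.2   0.   -1.4 ]
-150 [ 0.17  0.05 -0.32  1.2   0.   -1.93]
-120 [ 0.17  0.05 -0.32  1.2   0.   -2.45]
-90 [ 0.17  0.05 -0.32  1.2   0.   -2.98]
-60 [ 0.17  0.05 -0.32  1.2   0.    2.78]
-30 [ 0.17  0.05 -0.32  1.2   0.    2.26]
0 [ 0.17  0.05 -0.32  1.2   0.    1.74]
30 [ 0.17  0.05 -0.32  1.2   0.    1.21]
60 [ 0.17  0.05 -0.32  1.2   0.    0.69]
90 [ 0.17  0.05 -0.32  1.2   0.    0.17]
120 [ 0.17  0.05 -0.32  1.2   0.   -0.36]
150 [ 0.17  0.05 -0.32  1.2   0.   -0.88]
[0.50653249 0.08906893 0.41604364] [[0.174, 0.939, 0.297], [-0.985, 0.166, 0.052], [-0.001, -0.302, 0.953]] 279.49838198753275
[0.47654599 0.1223995  0.39631024] [[0.175, 0.939, 0.297], [-0.985, 0.167, 0.052], [-0.0, -0.301, 0.953]] 279.49838198753275
5.3167 [0.40058934 0.109874   0.27044446] [ 0.27 -0.05 -0.41  1.2  -0.   -3.05]
```

View pics/w.png

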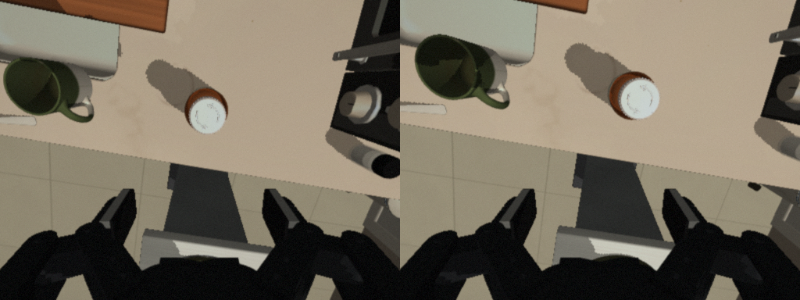

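In wrist view a the white cap is at about (265,144) in full-resolution pixels, and in view b at about (305,127). The fingers are open and the jar is clear of them.

```bash
python3 - <<'E'
import pickle; from h import *
w=pickle.load(open("w.pkl","rb")); C={}
for k,(u,v) in {"a":(265,144),"b":(305,127)}.items():
    c=w[k]; hsv=cv2.cvtColor(c["pixels"],cv2.COLOR_BGR2HSV)
    m=cv2.inRange(hsv,(0,0,150),(180,45,255)); m[:v-45]=0;m[v+45:]=0;m[:,:u-45]=0;m[:,u+45:]=0
    m=cv2.morphologyEx(m,cv2.MORPH_CLOSE,np.ones((5,5)))
    ct=max(cv2.findContours(m,0,1)[0],key=cv2.contourArea)
    C[k]=cv2.fitEllipse(ct); print(k,C[k],cv2.contourArea(ct))
    vv,uu=np.mgrid[v-45:v+45,u-45:u+45]; P=pts(c,uu.ravel(),vv.ravel()); t=P[(P[:,2]>.122)&(P[:,2]<.14)]
    print(" z top",np.median(t[:,2]),"bbox mid",(t[:,:2].min(0)+t[:,:2].max(0))/2,np.ptp(t[:,:2],axis=0),"mean",t.mean(0))
    r=ray(c,*C[k][0]); print(" ray@.13",c["eye"]+r*(.13-c["eye"][2])/r[2])
print(tri(w["a"],C["a"][0],w["b"],C["b"][0]))
E
```

```text
a ((265.85528564453125, 148.7899627685547), (44.81097412109375, 46.11734390258789), 23.74868392944336) 1619.0
 z top 0.12973237940977808 bbox mid [0.46413122 0.07096565] [0.04948248 0.04967164] mean [0.46503628 0.07137574 0.1295933 ]
 ray@.13 [0.46385038 0.07018939 0.13      ]
b ((307.63165283203125, 126.55000305175781), (48.76999282836914, 52.77081298828125), 32.851009368896484) 2017.0
 z top 0.12971474467183608 bbox mid [0.46369644 0.07122391] [0.04961149 0.04964416] mean [0.46463056 0.07191488 0.12958228]
 ray@.13 [0.46418753 0.07024908 0.13      ]
(array([0.46411729, 0.07034775, 0.13099316]), np.float64(0.00029767516586632064))
```

Wrist and fixed cameras differ by about 5 mm. I'll look from the opposite wrist yaw so that any hand-eye offset cancels.

```bash
python3 - <<'E'
from workcell import bot,claw,vision
from h import *
for p,a in (([.498,.065,.29],100),([.46,.105,.29],20)):
    bot.move_pose(p,R(a)); c=vision.get_image("wrist")
    vv,uu=np.mgrid[0:384,0:512]; P=pts(c,uu.ravel(),vv.ravel())
    t=P[(P[:,2]>.122)&(P[:,2]<.14)&(np.hypot(P[:,0]-.462,P[:,1]-.072)<.045)]
    print(a,np.median(t[:,2]),"bbox mid",(t[:,:2].min(0)+t[:,:2].max(0))/2,np.ptp(t[:,:2],axis=0),len(t))
    cv2.imwrite(f"pics/v{a}.png",c["pixels"])
s=bot.get_state();print(s["clock"],s["position"],s["joint_positions"].round(2))
E
```

```text
100 0.12974100451026538 bbox mid [0.46322519 0.07065277] [0.049815   0.04952361] 1786
20 0.12960792793588566 bbox mid [0.46289039 0.07196239] [0.04908174 0.04893637] 1509
9.2917 [0.46007935 0.10494513 0.29002863] [ 0.22  0.06 -0.26  1.25 -0.    1.45]
```

All views agree: cap centre (0.4635, 0.0712), top at 0.1297. Descend and grip.

```bash
python3 - <<'E'
from workcell import bot,claw,vision
from h import *
x,y=.4635,.0712
def st(l):
    s=bot.get_state();print(l,round(s["clock"],2),s["position"].round(4),s["wrist_force"].round(1),s["wrist_torque"].round(2),round(s["width"],3),round(s["finger_force"],1))
bot.move_pose([x,y,.22],R(10)); st("above")
print(bot.line_to([x,y,.127],guard=8)); st("down")
claw.clamp(80); st("grip"); bot.hold(.2); st("grip")
z=.127
print(bot.line_to([x,y,.1215],velocity=.02,guard=14)); st("press5.5")
E
```

```text
above 9.7 [0.4629 0.0711 0.2199] [ 0.2 -0.   0.6] [-0.   -0.   -0.01] 0.993 0.0
False
down 10.47 [0.4646 0.0717 0.1283] [ 0.3 -0.1  0.1] [ 0.04 -0.   -0.01] 0.999 0.0
grip 10.91 [0.4637 0.0712 0.1277] [-2.  -1.   5.5] [-0.03  0.32 -0.01] 0.56 81.2
grip 11.11 [0.4637 0.0712 0.1277] [-2.6 -0.1  4.8] [0.01 0.37 0.01] 0.56 81.3
False
press5.5 11.53 [0.464  0.0713 0.1226] [-3.8 -0.5 10.5] [-0.04  0.61  0.07] 0.556 81.8
```

```bash
cat >> h.py <<'E'
def st(l):
    from workcell import bot
    s=bot.get_state();print(l,round(s["clock"],2),s["position"].round(4),s["wrist_force"].round(1),s["wrist_torque"].round(2),round(s["width"],3),round(s["finger_force"],1))
    return s
E
python3 - <<'E'
from workcell import bot
from h import *
x,y=.4635,.0712; z=.1215; s=st("0")
while s["wrist_force"][2]<15 and z>.1165:
    z-=.0007; bot.line_to([x,y,z],velocity=.02); s=st(round(z,4))
E
```

```text
0 11.53 [0.464  0.0713 0.1226] [-3.8 -0.5 10.5] [-0.04  0.61  0.07] 0.556 81.8
0.1208 11.78 [0.464  0.0713 0.122 ] [-3.1  0.3 11.2] [-0.05  0.7   0.02] 0.561 81.8
0.1201 12.03 [0.4641 0.0713 0.1218] [-4.6 -0.4 15.8] [-0.12  1.   -0.01] 0.563 82.4
```

At the stop, 16 N. Turn counter-clockwise in steps.

```bash
python3 - <<'E'
from workcell import bot
from h import *
x,y=.4635,.0712; z=.1200
for a in range(18,73,9):
    bot.line_to([x,y,z],rot=R(a)); s=st(a); r=s["tcp_rot"]; print("   yaw",np.degrees(np.arctan2(r[1,1],r[0,1])).round(1))
    if abs(s["wrist_torque"][2])>1: break
E
```

```text
18 12.32 [0.4647 0.0714 0.1218] [-3.2  0.8 13.4] [-0.11  0.53  0.08] 0.556 82.1
   yaw 18.0
27 12.63 [0.4652 0.0714 0.1218] [-1.5 -0.7 12.2] [-0.02  0.26  0.07] 0.557 81.9
   yaw 27.0
36 12.94 [0.4653 0.0715 0.1218] [-0.3 -0.5 10.9] [0.09 0.19 0.04] 0.559 81.9
   yaw 36.0
45 13.25 [0.4654 0.0716 0.1218] [-1.3  0.2 10.2] [0.05 0.12 0.04] 0.561 81.9
   yaw 45.0
54 13.56 [0.4651 0.0718 0.1218] [-1.7 -0.6 11.4] [0.27 0.31 0.03] 0.56 81.9
   yaw 54.0
63 13.87 [0.4652 0.0718 0.1218] [-1.7  1.3 11.9] [0.3  0.33 0.14] 0.558 81.9
   yaw 63.0
72 14.18 [0.4653 0.0717 0.1218] [-0.4  0.2 11.5] [0.27 0.21 0.1 ] 0.56 81.9
   yaw 72.0
```

```bash
python3 - <<'E'
from workcell import bot,vision
from h import *
x,y=.4650,.0716
c=vision.get_image("wrist"); cv2.imwrite("pics/t.png",c["pixels"])
for z in (.1225,.125,.127,.1285,.13):
    bot.line_to([x,y,z],velocity=.02); bot.hold(.1); s=st(z)
    if s["wrist_force"][2]<-2: print("PULL");break
E
```

```text
0.1225 14.62 [0.4654 0.0718 0.1236] [-3.3 -0.7  9.6] [0.06 0.65 0.05] 0.562 81.7
0.125 15.0 [0.4654 0.0718 0.1259] [-1.7 -0.3  7.5] [ 0.11  0.49 -0.02] 0.561 81.5
0.127 15.35 [0.4653 0.0718 0.1277] [-0.9  1.   6.1] [ 0.17  0.32 -0.01] 0.559 81.4
0.1285 15.7 [0.4653 0.0718 0.1288] [-0.2  1.   5. ] [ 0.24  0.13 -0.01] 0.561 81.5
0.13 16.05 [0.4653 0.0717 0.1301] [0.2 0.8 3.4] [ 0.43 -0.11 -0.02] 0.558 81.7
```

View pics/t.png

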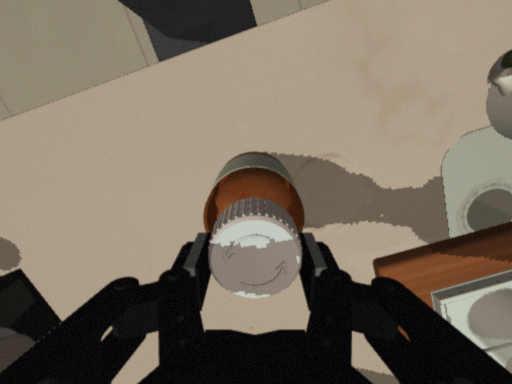

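The picture shows the cap between the pads at (255,255) with its arrows visible, and the jar upright below. The force is still positive 2.4 mm above the locked height, so the cap is unlocked. Lift straight up.

```bash
python3 - <<'E'
from workcell import bot,vision
from h import *
x,y=.4652,.0717
for z in (.132,.135,.140,.148):
    bot.line_to([x,y,z],velocity=.03); s=st(z)
    if s["wrist_force"][2]<-2.5: print("PULL");break
else:
    bot.line_to([x,y,.216],velocity=.08); bot.hold(.3); s=st("up"); print(s["tcp_rot"].round(4).tolist())
    c=vision.get_image("scene"); d=vision.get_image("side"); w=vision.get_image("wrist")
    f=lambda i:cv2.resize(i,(400,300),interpolation=2)
    cv2.imwrite("pics/end.png",np.vstack([np.hstack([f(c["pixels"][115:250,210:390]),f(d["pixels"][140:260,210:370])]),np.hstack([f(w["pixels"]),f(c["pixels"])])]))
    vv,uu=np.mgrid[0:384,0:512]
    for c in(c,d,w):
        P=pts(c,uu.ravel(),vv.ravel()); m=(np.hypot(P[:,0]-.464,P[:,1]-.073)<.05)
        for a,b in((.02,.12),(.16,.23)):
            t=P[m&(P[:,2]>a)&(P[:,2]<b)]; print(len(t),t.min(0).round(3),t.max(0).round(3)) if len(t) else print(0)
E
```

```text
0.132 16.3 [0.4647 0.0714 0.1316] [-0.7 -0.8 -1. ] [-0.03  0.02 -0.01] 0.56 82.2
0.135 16.55 [0.4652 0.0716 0.135 ] [ 0.4 -0.4 -0.5] [ 0.02  0.03 -0.01] 0.565 82.2
0.14 16.87 [0.4653 0.0717 0.1403] [-0.4 -1.1 -0.4] [-0.    0.03 -0.06] 0.563 82.2
0.148 17.28 [0.4655 0.0717 0.1483] [-0.5  0.  -1.2] [ 0.    0.01 -0.02] 0.563 82.2
up 18.58 [0.465  0.0717 0.2157] [-0.2  0.4 -0.3] [-0.04  0.    0.02] 0.565 82.2
[[-0.951, 0.309, -0.0007], [0.309, 0.951, -0.0001], [0.0006, -0.0003, -1.0]]
649 [0.424 0.048 0.02 ] [0.492 0.11  0.118]
288 [0.437 0.038 0.189] [0.482 0.111 0.23 ]
0
0
3367 [0.428 0.037 0.02 ] [0.489 0.105 0.117]
9128 [0.439 0.037 0.188] [0.488 0.108 0.23 ]
```

View pics/end.png

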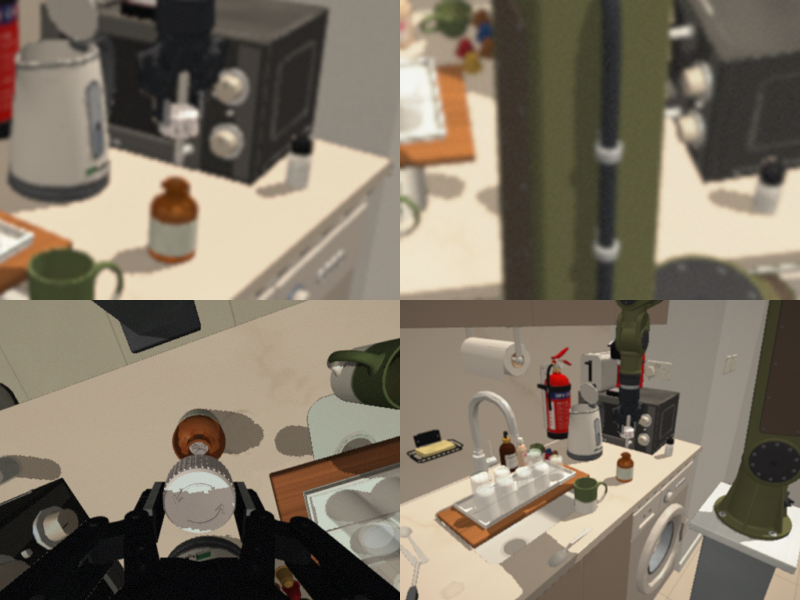

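The end picture shows the jar open and upright where it was, and the cap held level about 7.4 cm above the mouth (lower edge 0.188, mouth 0.114). The jar body measures about (0.462, 0.071), so it has not moved. Hand in.

```bash
python3 -c "
from workcell import sign_off
print(sign_off())"
```

```text
the job is handed in; nothing more can be done
None
```

The jar is open and the job is handed in: the cap is held level about 7.4 cm above the mouth, and the jar is still upright within about 2 mm of where it stood.

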